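Hold the pivot bolt of a handpiece rest at its set angle

TASK

The pivot nut of the handpiece rest is still loose, so its arm has sunk onto its stop, and when I tighten the nut the bolt turns with it. Reach down into the gap behind the front cheek of the bracket, take the hidden hex head of the pivot bolt between the fingers, turn it until the arm's pointer stands at the tip of the small index rider on the scale, and keep holding it still there so that I can do up the nut: finish while gripping the head. Work only by the bolt head: do not push the arm or its handpiece or shift the index rider, and leave the things standing around where they are.

Things in the scene. Friction and masses are not known exactly. Their poses are not given: they have to be found in the camera images.
- rest: Handpiece rest, fixed: foot plate 112 x 150 x 10 mm (x -76 to +36) and an upright U bracket. Origin: counter level, middle of the U; -x is its front, z up. Two aluminium cheeks 5 mm thick, 52 mm wide (y), 176 mm high with round tops (radius 26); clear gap between them 44 mm (x -22 to +22). The pivot bolt's axis runs along the rest's x, 150 mm up. White scale plate on the front cheek.
- bolt_head: Hex head of the pivot bolt, in the gap. Origin: its centre, at (0, 0, 150) mm in the rest's frame, 26 mm below the cheeks' tops. Bare steel, 20 mm across flats, 16 mm long along x (-8 to +8). Nothing lies beside it; a sleeve and washer (25 mm wide) lie between it and the front cheek. Head, arm and pointer are one rigid turning part, and this frame turns with it.
- pivot (a joint): Turn of bolt, arm and pointer about the rest's -x axis, rad; positive lifts the arm, whose free end is on the -y side. At 0 the arm is level, the pointer hangs straight down, and two flats of the head are upright, facing the rest's +y and -y. Starts at -0.34 (arm on its stop), upper limit 0.60. Loose: the arm's weight (about 0.1 to 0.17 N m) makes it sink back when the head is let go.
- index (a joint): Setting of the index rider on the scale's rim, rad, about the same axis and counted the same way: the pointer is at the rider when pivot equals index. Stiff; set beforehand between 0.08 and 0.34.
- pointer_tip (a point): Tip of the arm's dark needle pointer, which points down from the bolt in front of the white scale plate: 67.5 mm from the bolt's axis, 33 mm in front of the rest's origin.
- index_tip (a point): Where the pointer's tip belongs: the inward tip of the index rider, a dark arrow-shaped steel slide 14 mm wide with a small thumb screw, clipped over the lower rim of the scale plate (a fan of radius 82 mm, ticks every 5 degrees) and reaching 68 to 95 mm from the bolt's axis.
- tilt_arm: Arm with pointer and handpiece, in front of the front cheek; not to be touched. Origin as bolt_head, turns with it. A flat bar from the bolt 165 mm towards its own -y, with a rotary handpiece in two wire cradles (to about y -230 mm, x -36 to -110 mm, at most 15 mm above the bolt's axis when level).
- oil: Bystander: small round drip bottle with a pointed cap, 41 mm wide, 113 mm tall, loose; origin at the centre of its underside.
- mandrel_tin: Bystander: round flat tin, 64 mm wide, 24 mm tall, loose; origin at the centre of its underside.
- bar_green: Bystander: polishing compound bar, 27 x 59 x 22 mm, lying loose; origin at the centre of its underside.

How it is judged (in metres and radians):
On the way:
1. the arm has been lifted off its stop by the bolt head alone, with the fingers at the head in the gap (value of joint pivot above -0.28 rad and distance between the grasp point and bolt_head below 0.025 m and contact force between anything else and tilt_arm below 1 N), for 0.2 s.
At the end, for the whole second after the job is handed in: the pointer's tip is held within 5 mm (about 4 degrees) of the index rider's tip and stands still; nothing touches the arm, so the fingers bear its weight through the bolt head, with the tool point within 25 mm of the head's centre (distance between pointer_tip and index_tip below 0.005 m and velocity of joint pivot between -0.05 and 0.05 rad/s and distance between the grasp point and bolt_head below 0.025 m and contact force between anything else and tilt_arm below 0.5 N); the arm keeps its last pose, push and grip.
It fails at once if the arm or its handpiece is pushed (over 5 N) (contact force between anything else and tilt_arm above 5 N).
It fails at once if the index rider is shifted by more than 3 mm (distance of index_tip from where it was at the start of the episode above 0.003 m).
It fails at once if a bystander is moved by more than 20 mm (distance of any of oil, mandrel_tin, bar_green from where it was at the start of the episode above 0.02 m).
It also fails if it takes over 32 s, if anything falls off the work surface, if the arm or the gripper's body presses on something with over 40 N, if the wrist force passes 120 N, or if a joint passes its speed limit or range.

ROBOT

A 6-joint arm with a two-finger parallel gripper is mounted at the origin on a cart in front of the work surface, level with it; the furniture and walls round the work are solid. World frame = base frame: x ahead of the robot, y to its left, z up, the work surface at z = 0. Lengths are in mm, angles in rad, forces in N, time in s.
With the tool pointing down it reaches from about 325 to 875 mm from the base axis. Payload 4.4 kg.
Tool frame: the origin (TCP) lies between the finger pads, 19 mm behind the fingertips; this is the grasp point; z points along the fingers, y is the line along which they close (so a half turn about z gives the same grasp; the last joint's range is limited). The gripper opens to 85 mm and grips with 20 to 120 N. Pads are 22 mm wide; open, the fingers measure 114 mm over their backs; the gripper's body (76 mm by 85 mm) begins 54 mm behind the grasp point. The pads swing forward as they close: fully open they stand 13 mm farther back than shut.
Start: joints at [-1.274, 0.207, 1.542, -0, 1.393, -0.15], TCP at [248.954, -518.314, 249.982] pointing down, gripper open.
Joint ranges: [-2.73, 2.73], [-0.86, 2.22], [0.23, 2.46], [-1.11, 4.25], [0.08, 2.63], [-2.82, 2.82]. Speed limits (rad/s): [2.79, 2.79, 3.14, 3.14, 3.14, 3.14].

INTERFACE

Orientations are given as a 3x3 rotation matrix whose columns are the frame's x, y, z axes.
In Python, from plant import ctrl, sensors, optics gives the robot as it stands. Calls block until the motion is done:
- ctrl.move_ptp(position, orientation): joint-space move of the TCP to a pose.
- ctrl.move_l(position, rot=None, vel=150, threshold=None): straight line of the TCP; rot=None keeps the orientation; vel is the mean speed in mm/s. With threshold (N) it stops when the force on the tool has changed by that much, and returns True; else False.
- ctrl.set_joints(angles): joint-space move.
- ctrl.gripper_to(opening, force=None): finger opening in mm; force is the grip in N (None keeps the last); returns when the fingers have stopped.
- ctrl.hold(seconds).
- ctrl.solve_ik(position, orientation): joint angles nearest the present ones, or None.
- sensors.read_state(): the state.
- optics.grab_frame(name): name is "scene" or "top"; returns (picture, depth): 384x512x3 uint8, red, green, blue; 384x512 float32, mm along the optical axis (not along the pixel's ray), 0 where there is no reading.
- optics.camera_params(name): a dict with "mtx" (3x3 intrinsics, pixels), "R" (3x3) and "t" (3): a world point X has camera coordinates R X + t. Camera axes: x right, y down, z forward; pixel columns grow to the right and rows downward; lengths in mm; the calibration is good to about 2 mm. A picture is of the moment at which its call begins. camera_params takes no time and is no camera call.
A pose or a line that the arm cannot do raises ctrl.MotionError and nothing moves.
- ctrl.finish_job(): hands the job in; it is judged then, once.
The state is a dict: "t": time; "q": joint angles; "qvel": joint speeds; "tau": joint torques, N m; "eef_pos": TCP position; "eef_rot": TCP orientation; "force": force on the tool from outside, world axes, zero at the start; "wrist_torque": the same for the moment, N m; "grip_width": finger opening in mm; "grasp_force": force on a finger pad.
Only numpy, scipy, OpenCV 4.12 (cv2) and the standard library are available. Lean on these libraries where they do the work, as an engineer would, in place of code of your own. Each camera call takes 0.05 s, during which the arm holds its last target. There are 200 camera calls.

## Working session

There is one attempt and no reset: what is moved stays moved. The work goes in short steps, each a Python script; the robot and the scene stay as the last script left them, time stands still between calls to the robot, and variables do not carry over. Pictures are saved under pics/ and viewed, at most 10 in all, crops included, and the job is handed in when it is done.

```bash
mkdir -p pics; python3 - <<'E'
from plant import ctrl,sensors,optics
import cv2,numpy as np
for n in("scene","top"):
    p,d=optics.grab_frame(n); cv2.imwrite(f"pics/{n}0.png",p[:,:,::-1]); np.savez(f"{n}0.npz",p=p,d=d,**optics.camera_params(n))
    c=optics.camera_params(n); print(n,c["mtx"].round(1).tolist(),c["R"].round(3).tolist(),c["t"].round(1), (-c["R"].T@c["t"]).round())
print(sensors.read_state()["t"])
E
```

```text
scene [[382.1, 0.0, 249.2], [0.0, 382.1, 191.0], [0.0, 0.0, 1.0]] [[-0.7, -0.713, -0.025], [-0.376, 0.398, -0.837], [0.607, -0.577, -0.547]] [473.8 272.7 795.5] [-48. 688. 675.]
top [[473.1, 0.0, 260.0], [0.0, 473.1, 199.1], [0.0, 0.0, 1.0]] [[0.001, -1.0, -0.023], [-0.984, 0.003, -0.176], [0.176, 0.022, -0.984]] [ 117.7  565.3 1106.4] [ 361.   91. 1191.]
0.1
```

View pics/scene0.png

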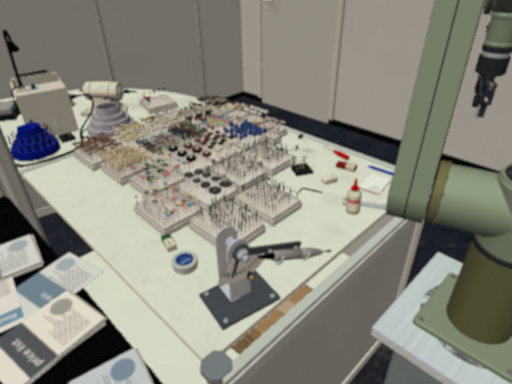

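View pics/top0.png

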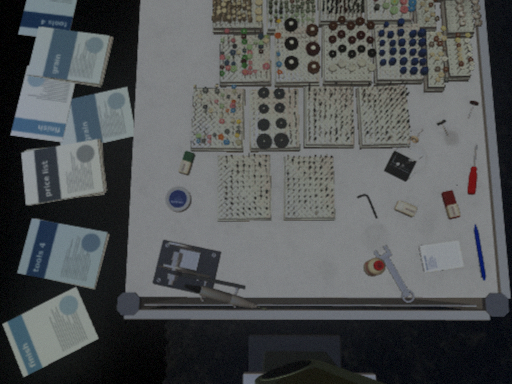

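The scene view shows the rest at about (245,275) with its arm towards the right. The top view has its foot plate at about (187,267) and the handpiece at about (225,297). I'll enlarge both.

```bash
python3 - <<'E'
import cv2,numpy as np
a=cv2.imread("pics/scene0.png")[220:330,190:340]; b=cv2.imread("pics/top0.png")[225:315,140:270]
a=cv2.resize(a,(790,580),interpolation=cv2.INTER_CUBIC); cv2.imwrite("pics/sc.png",a)
b=cv2.convertScaleAbs(cv2.resize(b,(780,540),interpolation=cv2.INTER_CUBIC),alpha=1.8); cv2.imwrite("pics/tc.png",b)
E
```

```text
(no output)
```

View pics/sc.png

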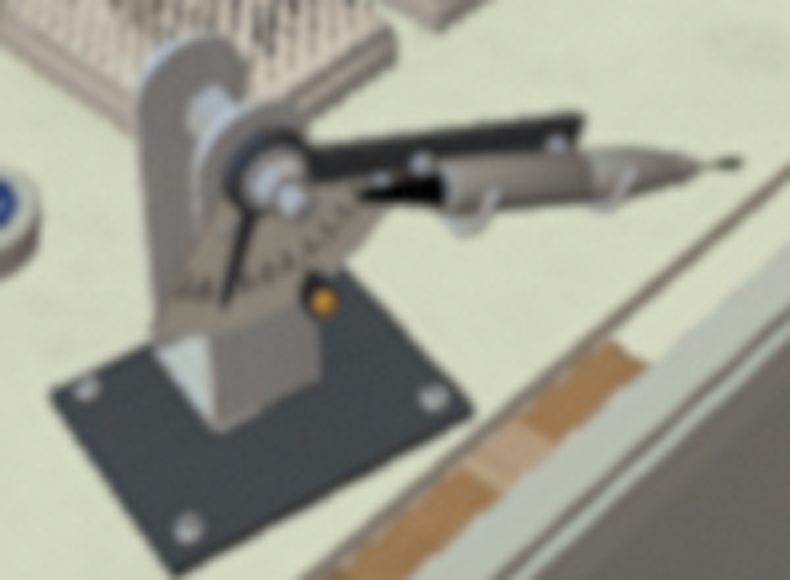

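View pics/tc.png

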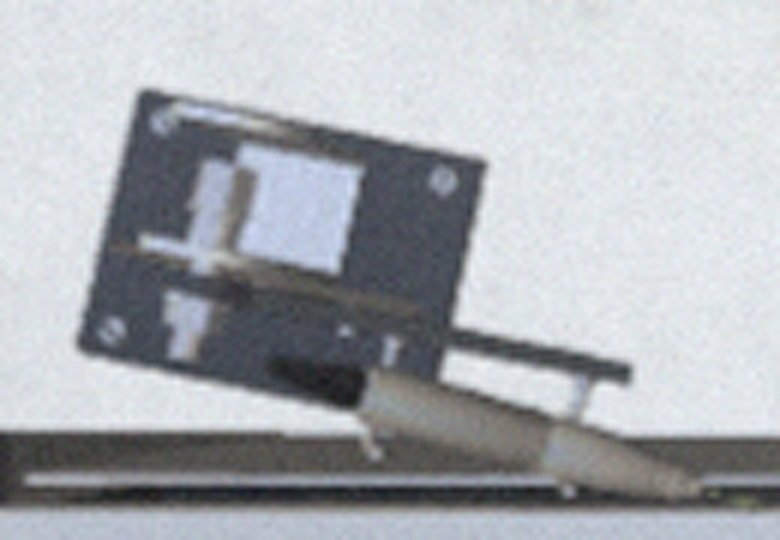

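```bash
cat > h.py <<'E'
import numpy as np, cv2
from scipy.optimize import least_squares
C={n:np.load(f"{n}0.npz") for n in("scene","top")}
def proj(n,X):
    c=C[n]; p=(np.atleast_2d(X)@c["R"].T+c["t"])@c["mtx"].T; return p[:,:2]/p[:,2:]
def ray(n,px):
    c=C[n]; d=c["R"].T@np.linalg.inv(c["mtx"])@np.array([px[0],px[1],1.]); return -c["R"].T@c["t"],d
def W(q,P): # rest->world
    c,s=np.cos(q[2]),np.sin(q[2]); P=np.atleast_2d(P); return P@np.array([[c,-s,0],[s,c,0],[0,0,1]]).T+[q[0],q[1],0]
sc=lambda u,v:(190-.5+(u+.5)*150/790,220-.5+(v+.5)*110/580)
tc=lambda u,v:(140-.5+(u+.5)/6,225-.5+(v+.5)/6)
def tip(a,r,x): # pivot angle about -x, hanging down
    return [x,-r*np.sin(a),150-r*np.cos(a)]
E
python3 - <<'E'
from h import *
obs=[("top",tc(145,90),[36,75,10]),("top",tc(486,162),[36,-75,10]),("top",tc(82,347),[-76,75,10]),
("scene",sc(50,392),[36,75,10]),("scene",sc(175,577),[-76,75,10]),("scene",sc(472,410),[-76,-75,10])]
f=lambda q:np.concatenate([proj(n,W(q,P))[0]-px for n,px,P in obs])
o,d=ray("top",obs[0][1]);print((o+d*(10-o[2])/d[2]).round())
r=least_squares(f,[250,260,-.2]);q=r.x
print(q,r.fun.reshape(-1,2).round(2).tolist()); np.save("q.npy",q)
inv=lambda p:((p[0]-189.5)*790/150-.5,(p[1]-219.5)*580/110-.5)
for a in(-.34,.0,.1,.2,.3,.34):
  for R,x in((67.5,-33),(68,-30),(82,-31),(95,-31)): print(a,R,np.round(inv(proj("scene",W(q,tip(a,R,x)))[0])),end=' ')
  print()
print(np.round(inv(proj("scene",W(q,[0,0,150]))[0])), W(q,[0,0,150]))
from plant import ctrl
from scipy.spatial.transform import Rotation as Ro
for s in(0,np.pi):
 for th in(-.34,.0,.34):
  T=Ro.from_euler('z',q[2]).as_matrix()@Ro.from_euler('x',-th).as_matrix()@np.array([[1,0,0],[0,-1,0],[0,0,-1.]])@Ro.from_euler('z',s).as_matrix()
  for h in(150,270):
   b=W(q,[0,0,150])[0]-T[:,2]*(h-150)
   j=ctrl.solve_ik(b,T); print(s,th,h,None if j is None else np.round(j,2))
E
cat > z.py <<'E'
E
python3 -c "
import cv2
a=cv2.imread('pics/scene0.png')[255:295,215:275];cv2.imwrite('pics/sz.png',cv2.resize(a,(780,520),interpolation=cv2.INTER_CUBIC))"
```

```text
[470. 360.  10.]
[ 4.20572154e+02  2.96572191e+02 -2.11005108e-01] [[-1.05, -0.39], [0.21, 0.13], [-1.65, 1.07], [-0.63, -0.91], [-0.41, -1.13], [2.0, -0.86]]
-0.34 67.5 [224. 309.] -0.34 68 [220. 306.] -0.34 82 [212. 335.] -0.34 95 [205. 361.] 
0.0 67.5 [272. 293.] 0.0 68 [269. 289.] 0.0 82 [271. 316.] 0.0 95 [272. 338.] 
0.1 67.5 [287. 286.] 0.1 68 [283. 282.] 0.1 82 [288. 307.] 0.1 95 [292. 328.] 
0.2 67.5 [301. 277.] 0.2 68 [297. 274.] 0.2 82 [305. 296.] 0.2 95 [311. 316.] 
0.3 67.5 [314. 268.] 0.3 68 [310. 264.] 0.3 82 [321. 285.] 0.3 95 [330. 303.] 
0.34 67.5 [319. 264.] 0.34 68 [316. 260.] 0.34 82 [327. 280.] 0.34 95 [337. 297.] 
[223. 120.] [[420.57215361 296.57219061 150.        ]]
0 -0.34 150 [0.27 0.07 1.96 0.36 0.98 1.87]
0 -0.34 270 [ 0.18 -0.13  1.89  0.33  1.25  1.88]
0 0.0 150 [ 0.45  0.19  1.79 -0.    1.17  2.23]
0 0.0 270 [ 0.45  0.06  1.66 -0.    1.42  2.23]
0 0.34 150 [ 0.58  0.36  1.61 -0.24  1.43  2.43]
0 0.34 270 [ 0.63  0.31  1.42 -0.23  1.67  2.42]
3.141592653589793 -0.34 150 [ 0.27  0.07  1.96  0.36  0.98 -1.28]
3.141592653589793 -0.34 270 [ 0.18 -0.13  1.89  0.33  1.25 -1.26]
3.141592653589793 0.0 150 [ 0.45  0.19  1.79 -0.    1.17 -0.91]
3.141592653589793 0.0 270 [ 0.45  0.06  1.66 -0.    1.42 -0.91]
3.141592653589793 0.34 150 [ 0.58  0.36  1.61 -0.24  1.43 -0.71]
3.141592653589793 0.34 270 [ 0.63  0.31  1.42 -0.23  1.67 -0.72]
```

View pics/sz.png

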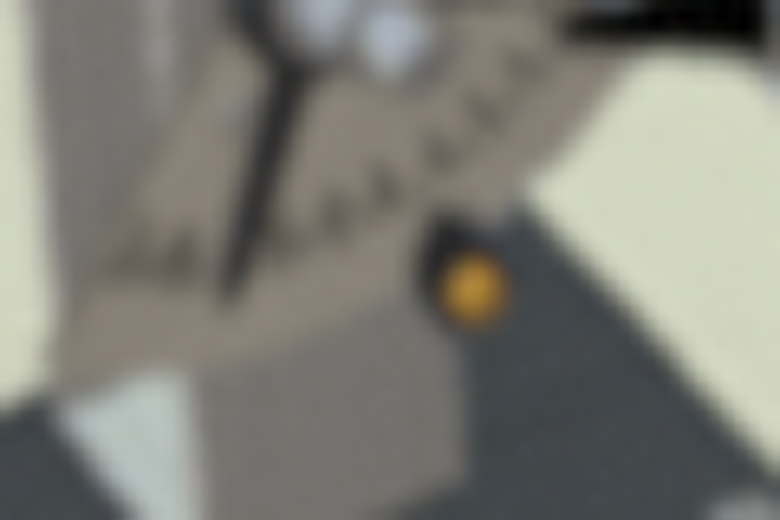

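The zoom shows the pointer tip at about (228,300) of the zoom, which is scene pixel (232.5,278). The rider's dark tip is at about (440,215) and its orange screw at (473,292). The plate fit is a little loose, so I'll refine it with a mask on the dark foot.

```bash
python3 - <<'E'
from h import *
for n,(x0,x1,y0,y1) in{"top":(145,232,232,305),"scene":(190,290,265,335)}.items():
    g=C[n]["p"][y0:y1,x0:x1].astype(float); s=g.mean(2)
    print(n,"plate col",C[n]["p"][275,160] if n=="top" else C[n]["p"][310,225])
    G=cv2.resize(s,None,fx=4,fy=4,interpolation=cv2.INTER_CUBIC)
    thr={"top":(70+s.max())/2-10,"scene":130}[n]
    ref=C[n]["p"][275,160].mean() if n=="top" else C[n]["p"][310,225].mean()
    thr=(ref+np.percentile(s,90))/2
    m=(G<thr).astype(np.uint8)
    cs=max(cv2.findContours(m,0,1)[0],key=cv2.contourArea)[:,0]
    px=(cs+.5)/4-.5+[x0,y0]
    c=C[n];P=[]
    for p in px:
        o,d=ray(n,p);P.append((o+d*(10-o[2])/d[2])[:2])
    P=np.array(P)
    q=np.load("q.npy");k,sn=np.cos(q[2]),np.sin(q[2])
    L=(P-q[:2])@np.array([[k,-sn],[sn,k]]) # world->rest guess
    for nm,ax,val in(("back",0,36),("front",0,-76),("left",1,75),("right",1,-75)):
        o=1-ax; sel=(abs(L[:,ax]-val)<9)&(abs(L[:,o])<62 if ax==1 else abs(L[:,o])<70)
        if ax==1: sel&=(L[:,0]>-70)&(L[:,0]<30)
        if sel.sum()>12:
            md=np.median(L[sel,ax]); s2=sel&(abs(L[:,ax]-md)<3); f=np.polyfit(L[s2,o],L[s2,ax],1); print(n,nm,s2.sum(),"med",md.round(2),"slope",f.round(4))
# depth check: cheeks tops points in top view
for n in C:
    c=C[n];v,u=np.mgrid[0:384,0:512];z=c["d"];X=np.stack([(u-c["mtx"][0,2])/c["mtx"][0,0]*z,(v-c["mtx"][1,2])/c["mtx"][1,1]*z,z],-1)
    Xw=(X-c["t"])@c["R"]; R=(Xw[...,:2]-q[:2])@np.array([[k,-sn],[sn,k]])
    for lo,hi in((165,180),(153,165),(60,140)):
        m=(z>0)&(Xw[...,2]>lo)&(Xw[...,2]<hi)&(abs(R[...,0])<60)&(abs(R[...,1])<40)
        r=R[m]; print(n,lo,m.sum()); 
        if m.sum(): print(np.histogram(r[:,0],np.arange(-60,61,5))[0].tolist(), np.percentile(r[:,1],[2,50,98]).round(1))
E
```

```text
top plate col [38 42 48]
top back 270 med 35.69 slope [-1.42000e-02  3.59019e+01]
top front 188 med -74.9 slope [ 7.00000e-04 -7.48885e+01]
top left 146 med 74.43 slope [2.50000e-03 7.44175e+01]
top right 126 med -75.06 slope [ 1.71000e-02 -7.48767e+01]
scene plate col [68 73 76]
scene back 73 med 34.16 slope [-0.0471 36.1271]
scene front 218 med -79.56 slope [-7.20000e-03 -7.94834e+01]
scene left 118 med 77.18 slope [2.00000e-03 7.72168e+01]
scene right 97 med -71.85 slope [ 9.10000e-03 -7.16729e+01]
scene 165 172
[0, 0, 0, 4, 17, 11, 46, 24, 0, 0, 0, 0, 0, 0, 0, 0, 59, 11, 0, 0, 0, 0, 0, 0] [-15.8   2.4  18.7]
scene 153 336
[9, 18, 17, 38, 40, 9, 62, 6, 0, 0, 6, 12, 16, 9, 0, 0, 90, 4, 0, 0, 0, 0, 0, 0] [-21.2   4.2  24.2]
scene 60 1013
[7, 1, 0, 15, 53, 483, 164, 5, 0, 0, 0, 0, 0, 0, 0, 1, 278, 6, 0, 0, 0, 0, 0, 0] [-37.1  10.6  36.5]
top 165 109
[0, 0, 0, 0, 14, 11, 13, 30, 0, 0, 0, 0, 0, 0, 0, 0, 24, 17, 0, 0, 0, 0, 0, 0] [-19.1  -1.8  17.9]
top 153 246
[9, 12, 17, 21, 23, 19, 7, 13, 15, 13, 22, 20, 19, 17, 0, 0, 13, 6, 0, 0, 0, 0, 0, 0] [-23.8  -2.4  20.3]
top 60 93
[5, 1, 0, 0, 1, 8, 26, 11, 0, 0, 0, 0, 0, 0, 0, 0, 36, 5, 0, 0, 0, 0, 0, 0] [-38.4 -25.3  34.8]
```

```bash
cat >> h.py <<'E'
from scipy.spatial.transform import Rotation as Ro
q=np.load("q.npy")+[-.8,.8,.004]
B=W(q,[0,0,150])[0]
def T(th): return Ro.from_euler('z',q[2]).as_matrix()@Ro.from_euler('x',-th).as_matrix()@np.diag([-1.,1,-1])
def show(s,tag=""):
    Rz=Ro.from_euler('z',q[2]).as_matrix()
    print(tag,"t",round(s["t"],2),"dB(rest)",(Rz.T@(s["eef_pos"]-B)).round(1),"F(rest)",(Rz.T@s["force"]).round(1),"M",np.round(Rz.T@s["wrist_torque"],2),"w",round(s["grip_width"],1),"gf",np.round(s["grasp_force"],1))
E
python3 - <<'E'
from h import *
from plant import ctrl,sensors,optics
t=T(-.34)
ctrl.move_ptp(B-t[:,2]*130,t); ctrl.gripper_to(60,80); show(sensors.read_state(),"hover")
print(ctrl.move_l(B-t[:,2]*0,vel=80,threshold=12)); show(sensors.read_state(),"down")
p,_=optics.grab_frame("scene");p2,_=optics.grab_frame("top")
a=cv2.resize(p[200:310,170:320],(525,385),interpolation=cv2.INTER_CUBIC);b=cv2.resize(p2[225:315,150:230],(275,309))
im=np.zeros((385,800,3),np.uint8);im[:,:525]=a;im[:309,525:]=cv2.convertScaleAbs(b,alpha=1.8);cv2.imwrite("pics/down.png",im[:,:,::-1])
E
```

```text
hover t 3.26 dB(rest) [ 1.000e-01 -4.350e+01  1.225e+02] F(rest) [-0.5  0.2  0.8] M [-0.11  0.02 -0.02] w 60.1 gf 0.0
False
down t 5.03 dB(rest) [0.4 0.1 0.6] F(rest) [0.  0.4 0.5] M [-0.18 -0.02 -0.03] w 59.9 gf 0.0
```

View pics/down.png

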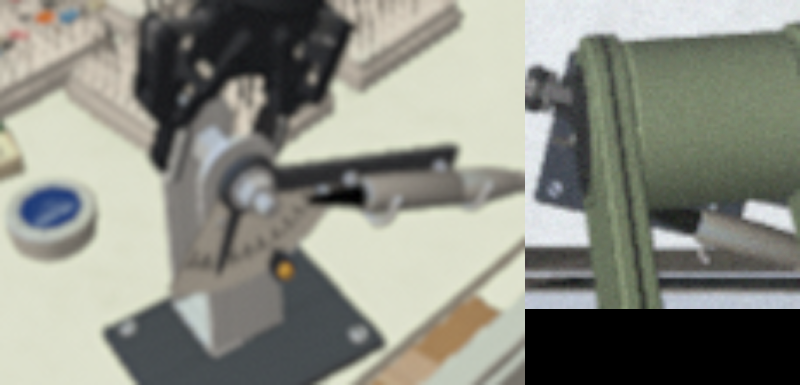

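The fingers straddle the head in the gap without touching anything. The pointer tip (223,270 in the crop) and the rider (285,268) are both in view. Next I grip and turn in small steps.

```bash
python3 - <<'E'
from h import *
from plant import ctrl,sensors,optics
ctrl.gripper_to(10,80); s=sensors.read_state(); show(s,"grip")
Rz=Ro.from_euler('z',q[2]).as_matrix()
for th in(-.22,-.05,.1,.2):
    ctrl.move_l(B,T(th),vel=60) ; s=sensors.read_state(); show(s,th)
    if abs(s["force"]).max()>50: print("stop");break
p,_=optics.grab_frame("scene"); cv2.imwrite("pics/l1full.png",p[:,:,::-1])
cv2.imwrite("pics/l1.png",cv2.resize(p[255:295,215:275],(780,520),interpolation=cv2.INTER_CUBIC)[:,:,::-1])
E
```

```text
grip t 5.62 dB(rest) [ 0.1 -0.1  0.5] F(rest) [-2.3 -3.6  5.2] M [-0.41  0.35  0.14] w 19.1 gf 77.9
-0.22 t 5.9 dB(rest) [ 0.  -0.1  0.5] F(rest) [-2.3 -6.5  7.7] M [-0.72  0.25  0.07] w 19.0 gf 80.4
-0.05 t 6.22 dB(rest) [0.1 0.  0.5] F(rest) [-1.8 -5.1  8.1] M [-0.7   0.24 -0.06] w 18.9 gf 80.9
0.1 t 6.52 dB(rest) [0.1 0.1 0.5] F(rest) [-2.2 -4.1  7.6] M [-0.67  0.21 -0.05] w 18.9 gf 81.1
0.2 t 6.77 dB(rest) [0.1 0.1 0.5] F(rest) [-1.3 -3.2  8.2] M [-0.53  0.13 -0.12] w 18.9 gf 81.2
```

View pics/l1.png

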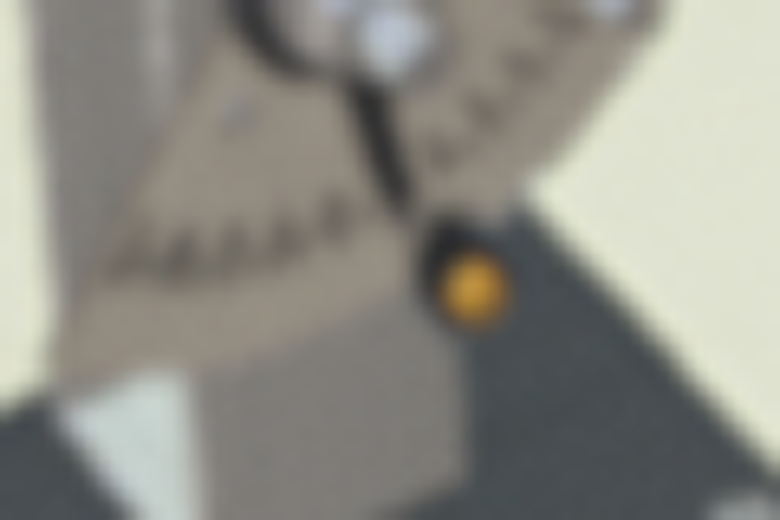

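The pointer tip is now at about (408,215) and the rider tip at about (440,213), so it needs about 0.06 rad more.

```bash
python3 - <<'E'
from h import *
from plant import ctrl,sensors,optics
ctrl.move_l(B,T(.26),vel=60);ctrl.hold(.2); show(sensors.read_state(),.26)
p=np.mean([optics.grab_frame("scene")[0].astype(float) for _ in range(8)],0).astype(np.uint8)
np.save("l2.npy",p)
z=lambda P:[tuple(np.round((proj("scene",W(q,P_))[0]-[214.5,254.5])*13-.5)) for P_ in P]
for a in(.2,.26,.3): print(a,z([tip(a,r,x) for r,x in((67.5,-33),(85,-33),(85,-40))]))
im=cv2.resize(p[257:287,230:270],(800,600),interpolation=cv2.INTER_CUBIC)
cv2.imwrite("pics/l2.png",cv2.convertScaleAbs(im,alpha=1.5)[:,:,::-1])
E
```

```text
0.26 t 7.27 dB(rest) [0.  0.1 0.5] F(rest) [-2.2 -1.3  6.3] M [-0.28  0.19 -0.11] w 19.0 gf 81.1
0.2 [(np.float64(418.0), np.float64(234.0)), (np.float64(439.0), np.float64(300.0)), (np.float64(461.0), np.float64(325.0))]
0.26 [(np.float64(438.0), np.float64(220.0)), (np.float64(464.0), np.float64(282.0)), (np.float64(486.0), np.float64(308.0))]
0.3 [(np.float64(451.0), np.float64(210.0)), (np.float64(480.0), np.float64(270.0)), (np.float64(503.0), np.float64(296.0))]
```

View pics/l2.png

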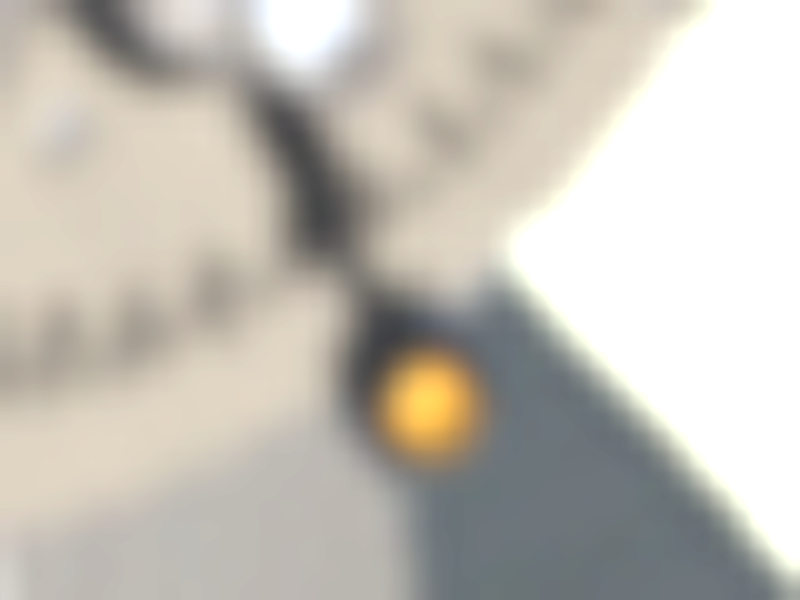

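The pointer now runs straight into the rider tip at about (365,285). I'll check the angle numerically by differencing frames on the pointer's plane.

```bash
python3 - <<'E'
from h import *
g0=C["scene"]["p"].astype(float).mean(2); g1=cv2.imread("pics/l1full.png").astype(float).mean(2); g2=np.load("l2.npy").astype(float).mean(2)
n=W(q,[-1,0,0])[0]-W(q,[0,0,0])[0]; pt=W(q,[-33,0,150])[0]
k=Ro.from_euler('z',q[2]).as_matrix()
v,u=np.mgrid[255:292,222:262]
def pol(u,v):
    o,d=ray("scene",(u,v)); X=o+d*(n@(pt-o))/(n@d); L=k.T@(X-[q[0],q[1],0]); return np.arctan2(-L[1],150-L[2]),np.hypot(L[1],L[2]-150)
PR=np.array([[pol(a,b) for a,b in zip(r,s)] for r,s in zip(u,v)])
sl=np.s_[255:292,222:262]
def ang(dk,lo,hi,name,r0,r1):
    w=np.clip(dk[sl]-12,0,None)*(PR[...,0]>lo)*(PR[...,0]<hi)*(PR[...,1]>r0)*(PR[...,1]<r1)
    print(name,r0,r1,"ang",(w*PR[...,0]).sum()/w.sum(),"w",w.sum().round())
for r0,r1 in((35,45),(45,55),(55,63),(60,72)):
    ang(g2-g0,-.6,-.1,"start -.34",r0,r1); ang(g1-g0,-.6,-.1,"start",r0,r1)
    ang(g0-g1,0,.5,"l1 .20",r0,r1); ang(g0-g2,0,.6,"l2 .26",r0,r1)
# rider, dark vs. scale plate in frame 0
for r0,r1 in((66,70),(68,72),(70,75),(72,78)):
    ang(100-g0,.0,.6,"rider",r0,r1)
E
```

```text
start -.34 35 45 ang -0.37884488143833905 w 947.0
start 35 45 ang -0.37904145641533543 w 934.0
l1 .20 35 45 ang 0.16554486878733257 w 496.0
l2 .26 35 45 ang 0.22171629626282174 w 469.0
start -.34 45 55 ang -0.3493592509014598 w 673.0
start 45 55 ang -0.3493575692830757 w 663.0
l1 .20 45 55 ang 0.1823306086124386 w 309.0
l2 .26 45 55 ang 0.23276191353652878 w 505.0
start -.34 55 63 ang -0.35568427598195124 w 304.0
start 55 63 ang -0.3555463411149794 w 299.0
l1 .20 55 63 ang 0.18958429542632063 w 81.0
l2 .26 55 63 ang 0.24250577511452426 w 138.0
start -.34 60 72 ang -0.35069709482646955 w 229.0
start 60 72 ang -0.34910635980014515 w 222.0
l1 .20 60 72 ang 0.1768616047228449 w 28.0
l2 .26 60 72 ang 0.24616436941829534 w 30.0
rider 66 70 ang 0.2517515900444366 w 34.0
rider 68 72 ang 0.2518535940710251 w 100.0
rider 70 75 ang 0.2558431125709372 w 220.0
rider 72 78 ang 0.2558395014053403 w 334.0
```

```bash
python3 - <<'E'
from h import *
from plant import ctrl,sensors
ctrl.move_l(B,T(.265),vel=30);ctrl.hold(.8); show(sensors.read_state()); print(ctrl.finish_job())
E
```

```text
t 8.72 dB(rest) [0.1 0.1 0.5] F(rest) [-1.6 -1.1  6.7] M [-0.29  0.15 -0.05] w 19.2 gf 81.1
the job is handed in; nothing more can be done
None
```

I handed the job in at about 8.7 s, with the fingers gripping the bolt head at about 81 N and the pointer within about 0.01 rad (under 1 mm) of the index rider's tip by my camera measurement; no verdict came back.

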